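Walk the vial block round to the sampler's fence

ROBOT

A 7-joint arm with a two-finger parallel gripper is mounted at the origin on the work surface. World frame = base frame: x ahead of the robot, y to its left, z up, the work surface at z = 0. Lengths are in m, angles in degrees, forces in N, time in s.
With the tool pointing down it reaches from about 0.425 to 0.95 m from the base axis. Payload 4.7 kg.
Tool frame: the origin (TCP) lies midway between the tips of the shut fingers; the grasp point (between the pads) lies 19 mm behind it; y points along the fingers, z is the direction in which the jaws open and shut, and the axes are right-handed (so a half turn about y gives the same grasp; the last joint's range is limited). The gripper opens to 85 mm and grips with 20 to 120 N. Pads are 22 mm wide; open, the fingers measure 114 mm over their backs; the gripper's body (76 mm by 85 mm) begins 54 mm behind the grasp point. The pads swing forward as they close: fully open they stand 13 mm farther back than shut.
Start: joints at [-73.619, 26.849, -2.785, 87.806, 1.381, 65.374, -4.715], TCP at [0.209, 0.642, 0.194] pointing down, gripper open.
Joint ranges: [-148.3, 148.3], [-19.14, 114.17], [-79.39, 73.82], [5.75, 140.21], [-59.74, 239.74], [12.07, 113.84], [-152.46, 152.46]. Speed limits (degrees/s): [147.25, 147.25, 180, 180, 180, 180, 180].

INTERFACE

Orientations are given as [roll, pitch, yaw] about the fixed x, y, z axes, in that order (R = Rz(yaw) Ry(pitch) Rx(roll)).
In Python, from workcell import env, planner, read_camera, camera_info, job, boxes_of, trace, tip_of gives the robot as it stands. The module is installed in compiled form; this text tells all that it offers. Calls block until the motion is done:
- env.goto(position, orientation): joint-space move of the TCP to a pose.
- env.movel(position, v=0.15, rotation=None, force_limit=None): straight line of the TCP; rotation=None keeps the orientation; v is the mean speed in m/s. With force_limit (N) it stops when the force on the tool has changed by that much, and returns True; else False.
- env.movej(angles): joint-space move.
- env.ungrasp() and env.grab(grasp_force=None): open the fingers fully, or close them until they stop; grasp_force is the grip in N (None keeps the last).
- env.pause(seconds).
- planner.inverse_kinematics(position, orientation): joint angles nearest the present ones, or None.
- read_camera(name): name is "scene" or "top" or "wrist"; returns the picture (480x640x3 uint8, red, green, blue); there is no depth.
- camera_info(name): a dict with "fovy" (degrees; the focal length in pixels is half the picture's height over the tangent of half this angle, whatever the lens; pixels are square), "cx", "cy" (the principal point, pixels), "distortion" ([k1, k2, p1, p2, k3] as OpenCV has them; the pictures are not rectified), "R" (3x3) and "t" (3): a world point X has camera coordinates R X + t. Camera axes: x right, y down, z forward; pixel columns grow to the right and rows downward; lengths in m; the calibration is good to about 2 mm. A picture is of the moment at which its call begins: read the wrist's pose just before it. camera_info takes no time and is no camera call; for the wrist camera it gives the pose at the moment of the call.
A pose or a line that the arm cannot do raises env.IKError and nothing moves.
- job.hand_in(): hands the job in, once; it reports no verdict.
Trained networks look in the newest picture that a camera, given by its name, has taken for a name from the list of things; names that differ only in an ending like _2 or _b are one class to them, and where a whole thing is asked for, a point or a joint stands for the part that bears it (a point fixed in the world has none). Each returns a list of dicts, best first, with "confidence" (0 to 1); they miss things now and then, are a little off and sometimes report something else, mostly with a low value. They report only what shows in the picture. A call takes as long as a camera call.
- boxes_of(query, camera): "rect" ([left, top, right, bottom] in pixels, round what is visible of it).
- trace(query, camera): "pixels" (480x640 bool, what is visible of it) and "rect" ([left, top, right, bottom] in pixels, round what is visible of it).
- tip_of(query, camera): "location" ([column, row] in pixels: a listed point, or the origin of a listed thing).
Readings, each from a call of its own:
- env.get_t(): time.
- env.get_qpos(): joint angles.
- env.get_joint_vel(): joint speeds.
- env.get_joint_efforts(): joint torques, N m.
- env.get_tcp_pos(): TCP position.
- env.get_tool_rot(): TCP orientation.
- env.get_ft_force(): force on the tool from outside, world axes, zero at the start.
- env.get_moment(): the same for the moment, N m.
- env.get_gripper_width(): finger opening in m.
Only numpy, scipy, OpenCV 4.12 (cv2) and the standard library are available. Lean on these libraries where they do the work, as an engineer would, in place of code of your own. Each camera call takes 0.05 s, during which the arm holds its last target. There are 200 camera calls.

TASK

The heavy aluminium vial block stands askew in front of the sampler. Walk it round on the bench with gentle fingertip pushes at its corners until its stepped side faces the fence, and bring it up so that the whole stepped face lies flush against the fence, with no part of it past the fence's ends. Only push it: do not lift, tip or knock it, leave the vials seated in their wells and do not disturb the beaker, jar and cup.

Things in the scene. Friction and masses are not known exactly. Their poses are not given: they have to be found in the camera images.
- sampler: White sampler, fixed to the bench, with an aluminium locating fence (a bar 190 mm long, 22 mm high) along its robot-side front. Origin: on the bench at the middle of the fence's working face; x into the housing, away from the robot; y along the fence, to the robot's left. Housing behind the fence: to x = 154 mm, y +-115 mm, 34 mm high; needle tower and arm to 180 mm high at x 75 to 149, y 32 to 110 mm.
- block: Heavy vial block, bare aluminium, about 1 kg (slides at 4 to 9 N), 96 mm (x) by 120 mm (y) by 40 mm high, loose on the bench. Origin: centre of its underside. Its +x side, one of the two long ones, is stepped: the last 24 mm are a ledge only 20 mm high with two dark bores in its face. The other sides rise straight to 40 mm. Eight wells on top. It starts turned 43 to 109 degrees left of facing the fence.
- step_left (a point): Corner of the block's stepped face at its +y end, 10 mm above the underside (block frame 48, 60, 10 mm).
- step_right (a point): Corner of the block's stepped face at its -y end, 10 mm above the underside (block frame 48, -60, 10 mm).
- vial_a: A capped amber glass vial, 15 mm in diameter and 45 mm tall, standing loose in one of the block's wells, its top 15 mm above the block. Origin at the centre of its underside.
- vial_b: Another capped amber glass vial, 15 mm in diameter and 45 mm tall, standing loose in one of the block's wells, its top 15 mm above the block. Origin at the centre of its underside.
- vial_c: A third capped amber glass vial, 15 mm in diameter and 45 mm tall, standing loose in one of the block's wells, its top 15 mm above the block. Origin at the centre of its underside.
- beaker: Bystander: small glass beaker, 46 mm in diameter, 60 mm high, standing on the bench. Origin at the centre of its underside.
- jar: Bystander: amber jar with a lid, 48 mm in diameter, 62 mm high, standing on the bench. Origin at the centre of its underside.
- cup: Bystander: white ceramic sample cup, 60 mm in diameter, 45 mm high, standing on the bench. Origin at the centre of its underside.

How it is judged:
By the outcome, as a careful person would: the job done as asked, in the order asked, and still so for the second after the job is handed in, with the robot touching nothing.
It also fails if it takes over 72 s, if anything falls off the work surface, if the arm or the gripper's body presses on something with over 40 N, if the wrist force passes 120 N, or if a joint passes its speed limit or range.

## Working session

There is one attempt and no reset: what is moved stays moved. The work goes in short steps, each a Python script; the robot and the scene stay as the last script left them, time stands still between calls to the robot, and variables do not carry over. Pictures are saved under pics/ and viewed, about 8 in all and at most 12, crops included, and the job is handed in when it is done.

```bash
mkdir -p pics; cat > h.py <<'E'
import numpy as np, cv2
from workcell import env, planner, read_camera, camera_info, job, boxes_of, trace, tip_of
def cam(n):
    c=camera_info(n); f=240/np.tan(np.radians(c['fovy'])/2)
    return np.array([[f,0,c['cx']],[0,f,c['cy']],[0,0,1.]]),np.array(c['distortion'],float),np.array(c['R'],float),np.array(c['t'],float)
def back(n,px,z,C=None):
    K,D,R,t=C or cam(n)
    u=cv2.undistortPoints(np.array(px,float).reshape(-1,1,2),K,D).reshape(-1,2)
    d=np.c_[u,np.ones(len(u))]@R; o=-R.T@t
    return o+d*((z-o[2])/d[:,2])[:,None]
def proj(n,X,C=None):
    K,D,R,t=C or cam(n)
    return cv2.projectPoints(np.array(X,float).reshape(-1,1,3),cv2.Rodrigues(R)[0],t,K,D)[0].reshape(-1,2)
def save(im,name): cv2.imwrite('pics/'+name,cv2.cvtColor(im,cv2.COLOR_RGB2BGR))
E
cat > a.py <<'E'
from h import *
print(env.get_t(),env.get_tool_rot(),env.get_tcp_pos(),env.get_gripper_width())
zs={'sampler':0,'block':0,'step_left':.01,'step_right':.01,'vial_a':.015,'beaker':0,'jar':0,'cup':0}
for n in ('top','scene'):
    im=read_camera(n); save(im,n+'0.png'); K,D,R,t=cam(n); print(n,K[0,0],'campos',-R.T@t)
    for q in zs:
        for r in tip_of(q,n)[:4 if q=='vial_a' else 2]:
            print(q,round(r['confidence'],2),np.round(r['location'],1),np.round(back(n,r['location'],zs[q])[0],4))
E
python3 a.py
```

```text
0.0 [-9.01147648e+01 -1.87026289e-03 -1.80370234e+01] [0.20877692 0.6411901  0.1924399 ] 0.08557488332732119
top 563.0163755131955 campos [0.37342414 0.04578299 1.28625882]
sampler 0.84 [386.6 200.4] [ 0.709  -0.0955  0.    ]
block 0.68 [366.3 253.8] [ 0.5819 -0.047   0.    ]
step_left 0.81 [386.1 278.5] [ 0.5235 -0.0908  0.01  ]
step_right 0.87 [336.1 263.6] [0.5572 0.0229 0.01  ]
vial_a 0.59 [360.4 252.6] [ 0.5822 -0.0325  0.015 ]
vial_a 0.44 [351.4 236.2] [ 0.6203 -0.0121  0.015 ]
vial_a 0.37 [380.4 257.3] [ 0.5715 -0.078   0.015 ]
beaker 0.69 [258.3 229.2] [0.6389 0.2043 0.    ]
jar 0.61 [497.6 265.7] [ 0.5556 -0.3465  0.    ]
jar 0.44 [479.1 306. ] [ 0.4634 -0.3007  0.    ]
cup 0.65 [476.7 306.9] [ 0.4613 -0.2952  0.    ]
scene 622.9211453837524 campos [1.34219036 0.57769755 0.80149493]
sampler 0.88 [233.4 267.1] [ 0.7104 -0.0861  0.    ]
block 0.79 [287. 243.] [ 0.5926 -0.0458  0.    ]
block 0.56 [279.9 227. ] [ 0.5595 -0.0903  0.    ]
step_left 0.67 [292.1 213.3] [ 0.5174 -0.09    0.01  ]
step_right 0.87 [323.2 240.5] [0.554  0.0167 0.01  ]
vial_a 0.62 [236.3 264.2] [ 0.7127 -0.0747  0.015 ]
vial_a 0.6 [294.3 238.1] [ 0.586  -0.0316  0.015 ]
vial_a 0.56 [291.9 251.4] [ 0.6215 -0.0105  0.015 ]
vial_a 0.42 [278.1 225.9] [ 0.5734 -0.0831  0.015 ]
jar 0.68 [193.7 185.4] [ 0.5512 -0.3502  0.    ]
cup 0.79 [239.  172.3] [ 0.4503 -0.2999  0.    ]
```

```bash
python3 -c "
import cv2
a=cv2.imread('pics/top0.png')[150:350,220:520];cv2.imwrite('pics/top0c.png',cv2.resize(a,(780,520),interpolation=2))"
```

```text
(no output)
```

View pics/top0c.png

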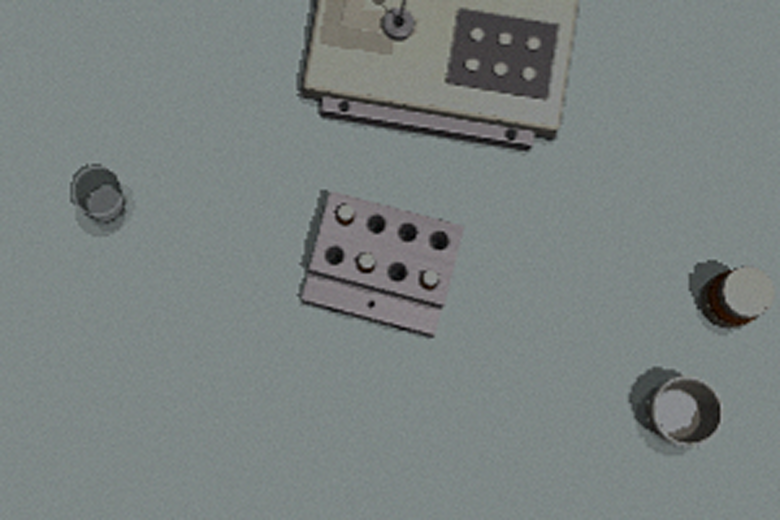

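View pics/scene0.png

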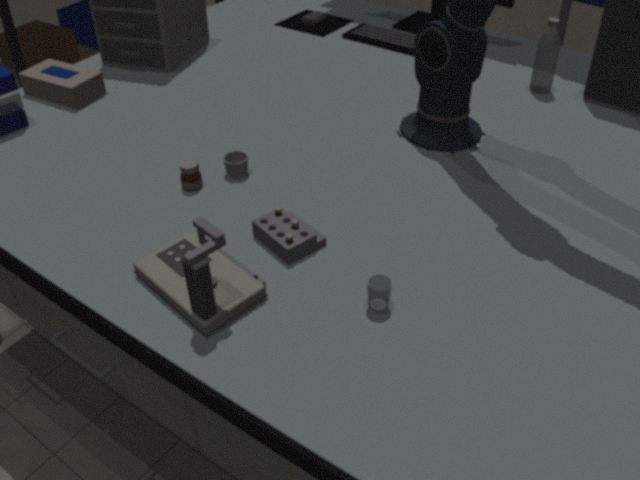

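```bash
cat >> h.py <<'E'
from scipy.optimize import minimize, least_squares
def V(p,pts):
    c,s=np.cos(p[2]),np.sin(p[2]); q=np.array(pts,float); o=q.copy()
    o[:,0]=p[0]+c*q[:,0]-s*q[:,1]; o[:,1]=p[1]+s*q[:,0]+c*q[:,1]; return o
BLK=[(x,y,z) for y in(-.06,.06) for x,z in((-.048,0),(-.048,.04),(.024,.04),(.048,.02),(.048,0))]
KP={'block':(0,0,0),'step_left':(.048,.06,.01),'step_right':(.048,-.06,.01)}
def locate(cams=('top','scene'),show=False):
    obs=[];M=[]
    for n in cams:
        read_camera(n); C=cam(n)
        for q in KP:
            for r in tip_of(q,n)[:1]:
                if r['confidence']>.4: obs.append((C,KP[q],r['location']))
        r=trace('block',n)
        if r and r[0]['confidence']>.4: M.append((C,r[0]['pixels']))
    f=lambda p:np.concatenate([proj(0,V(p,[k]),C)[0]-l for C,k,l in obs])
    best=min((least_squares(f,[.57,-.05,a],loss='soft_l1',f_scale=2,x_scale=[.05,.05,1]) for a in np.radians([-120,-60,0,60,120,180])),key=lambda r:r.cost)
    p=best.x; p[2]=(p[2]+np.pi)%(2*np.pi)-np.pi
    S=8
    def sil(p,C):
        u=cv2.convexHull(((proj(0,V(p,BLK),C)+.5)*16).round().astype(np.int32)); m=np.zeros((480*2,640*2),np.uint8)
        cv2.fillConvexPoly(m,u*2,1,cv2.LINE_8,4); return m
    H=[]
    for C,m in M:
        k=cv2.resize(m.astype(np.uint8),None,fx=2,fy=2,interpolation=cv2.INTER_NEAREST)
        H.append((C,k))
    def cost(p): return sum((sil(p,C)!=k).sum()/k.sum() for C,k in H)
    if H:
        r=minimize(cost,p,method='Nelder-Mead',options=dict(initial_simplex=[p,p+[.008,0,0],p+[0,.008,0],p+[0,0,.1]],xatol=2e-4,fatol=1e-4,maxiter=120))
        q=r.x
    else: q=p
    print('kp',np.round(p[:2],4),round(np.degrees(p[2]),1),'cost',round(best.cost,1),'| mask',np.round(q[:2],4),round(np.degrees(q[2]),1),round(cost(q),3) if H else None,len(obs),len(M))
    return q
E
cat > b.py <<'E'
from h import *
locate(); locate(('top',)); locate(('scene',))
C=cam('wrist'); print('wrist f',C[0][0,0],'pos',-C[2].T@C[3],'fwd',C[2][2],'right',C[2][0])
r=trace('sampler','top')[0]; m=r['pixels']; print(r['confidence'],r['rect'])
# front edge: lowest mask pixel per column
cols=np.arange(m.shape[1])[m.any(0)]; low=[np.where(m[:,c])[0].max() for c in cols]
print(list(zip(cols[::6],low[::6])))
a=cv2.imread('pics/top0.png')[175:220,325:445];cv2.imwrite('pics/f0.png',cv2.resize(a,None,fx=6,fy=6,interpolation=cv2.INTER_CUBIC))
E
python3 b.py
```

```text
kp [ 0.583  -0.0483] 163.5 cost 8.7 | mask [ 0.5838 -0.0467] 165.4 0.248 6 2
kp [ 0.5849 -0.0447] 167.7 cost 0.0 | mask [ 0.5844 -0.0446] 164.9 0.093 2 1
kp [ 0.5837 -0.05  ] 161.4 cost 4.1 | mask [ 0.5825 -0.05  ] 164.5 0.094 3 1
wrist f 400.72492869461036 pos [0.14819481 0.66060163 0.37459232] fwd [ 0.24713102 -0.08109529 -0.96558263] right [ 3.10080285e-01  9.50710252e-01 -4.84338031e-04]
0.66 [337.2, 107.6, 443.2, 210.9]
[(np.int64(336), np.int64(186)), (np.int64(342), np.int64(188)), (np.int64(348), np.int64(195)), (np.int64(354), np.int64(196)), (np.int64(360), np.int64(197)), (np.int64(366), np.int64(198)), (np.int64(372), np.int64(199)), (np.int64(378), np.int64(200)), (np.int64(384), np.int64(201)), (np.int64(390), np.int64(202)), (np.int64(396), np.int64(203)), (np.int64(402), np.int64(204)), (np.int64(408), np.int64(205)), (np.int64(414), np.int64(205)), (np.int64(420), np.int64(207)), (np.int64(426), np.int64(202)), (np.int64(432), np.int64(202)), (np.int64(438), np.int64(178))]
```

View pics/f0.png

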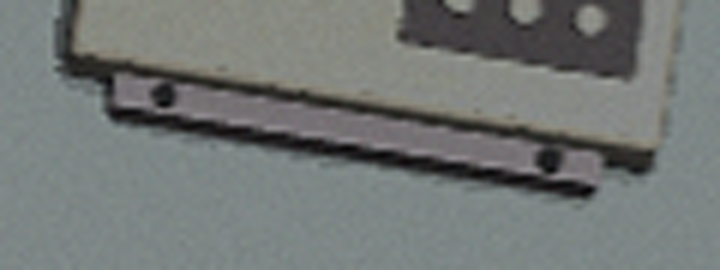

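```bash
cat >> h.py <<'E'
RHO,D,OFF=.037,.044,.048+.011   # COR offset on +y, finger offset on -y, finger centre behind -x face
def rot(yaw): return [-90,0,np.degrees(yaw)]
def fing(p,gap=0): return V(p,[(-OFF-gap,-D,0)])[0][:2]
def advance(p,a):
    c=V(p,[(0,RHO,0)])[0][:2]; s=V((0,0,p[2]+a),[(0,RHO,0)])[0][:2]
    return np.array([*(c-s),p[2]+a])
E
cat > c.py <<'E'
from h import *
for nm,px,z in(('top edge',[(342.6,192.4),(424.2,205.1)],.022),('bottom',[(343,194.6),(423.3,207.3)],0)):
    w=back('top',px,z); d=w[0]-w[1]; print(nm,w[:,:2].round(4).tolist(),'mid',w.mean(0).round(4),'len',np.linalg.norm(d).round(4),'yaw',np.degrees(np.arctan2(-d[0],d[1])).round(2))
p=np.array([.584,-.047,np.radians(165-360)])
for a in range(0,187,31):
    q=advance(p,np.radians(a)); f=fing(q,.01 if a==0 else 0)
    j=planner.inverse_kinematics([*f,.012],rot(q[2])); print(a,q[:2].round(3),f.round(3),None if j is None else np.round(j,0))
j=planner.inverse_kinematics([*fing(p,.01),.13],rot(p[2])); print(np.round(j,0))
E
python3 c.py
```

```text
top edge [[0.7221, 0.0083], [0.6923, -0.1792]] mid [ 0.7072 -0.0854  0.022 ] len 0.1898 yaw -9.02
bottom [[0.7228, 0.0067], [0.6926, -0.1809]] mid [ 0.7077 -0.0871  0.    ] len 0.19 yaw -9.16
0 [ 0.584 -0.047] [ 0.662 -0.022] [-27.  42.  37. 100. -32.  50. -80.]
31 [ 0.564 -0.047] [0.609 0.011] [-31.  37.  36. 108. -30.  45. -52.]
62 [ 0.547 -0.058] [0.555 0.016] [-29.  32.  30. 115. -24.  40. -26.]
93 [ 0.538 -0.075] [ 0.507 -0.008] [-26.  28.  29. 121. -22.  36.   6.]
124 [ 0.539 -0.095] [ 0.479 -0.053] [-27.  27.  36. 124. -27.  36.  47.]
155 [ 0.551 -0.111] [ 0.477 -0.107] [-21.  28.  37. 124. -28.  37.  85.]
186 [ 0.569 -0.119] [ 0.503 -0.154] [ -7.  28.  25. 118. -19.  37. 112.]
[-32.  35.  46.  95. -28.  62. -83.]
```

```bash
cat >> h.py <<'E'
F0=np.array([.7075,-.0865]); FY=np.radians(-9.1)
def insamp(p):
    c,s=np.cos(FY),np.sin(FY); d=np.array(p[:2])-F0
    return (np.array([c*d[0]+s*d[1],-s*d[0]+c*d[1]])*1000).round(1), round(np.degrees(p[2]-FY+np.pi)%360-180,1)
def wrap(p): # block yaw to -260..100
    p=np.array(p); p[2]=(p[2]+np.radians(260))%(2*np.pi)-np.radians(260); return p
def arc(p,deg,v=.07,step=12,gap=.01,z=.012):
    """finger already behind the face; approach, then swing the block by deg"""
    env.movel([*fing(p),z],v=.04,rotation=rot(p[2])); n=int(np.ceil(deg/step)); fm=0
    for i in range(1,n+1):
        q=advance(p,np.radians(deg*i/n)); env.movel([*fing(q),z],v=v,rotation=rot(q[2])); fm=max(fm,np.linalg.norm(env.get_ft_force()))
    print('arc done t',round(env.get_t(),1),'F',round(fm,1),'expected',q[:2].round(4),round(np.degrees(q[2]),1)); return q
E
cat > d.py <<'E'
from h import *
p=np.array([.584,-.047,np.radians(165-360)])
env.grab()
env.goto([*fing(p,.012),.13],rot(p[2])); print(env.get_t(),np.round(env.get_qpos()))
env.movel([*fing(p,.012),.012],v=.1); print(env.get_t(),env.get_ft_force())
q=arc(p,60)
im=read_camera('top'); save(im[150:350,220:520],'t1.png')
print(trace('block','top')[0]['confidence']); m=wrap(locate()); print(insamp(m))
E
python3 d.py; python3 -c "
import cv2
a=cv2.imread('pics/t1.png');cv2.imwrite('pics/t1.png',cv2.resize(a,(600,400)))"
```

```text
5.5583 [-32.  35.  46.  95. -28.  62. -83.]
6.8917 [ 0.24360976  0.43445722 -0.46216839]
arc done t 9.6 F 3.8 expected [ 0.5483 -0.0566] -135.0
0.9
kp [ 0.5478 -0.0521] -148.5 cost 3.4 | mask [ 0.5476 -0.0547] -144.2 1.061 4 2
(array([-162.9,    6.1]), np.float64(-135.1))
```

View pics/t1.png

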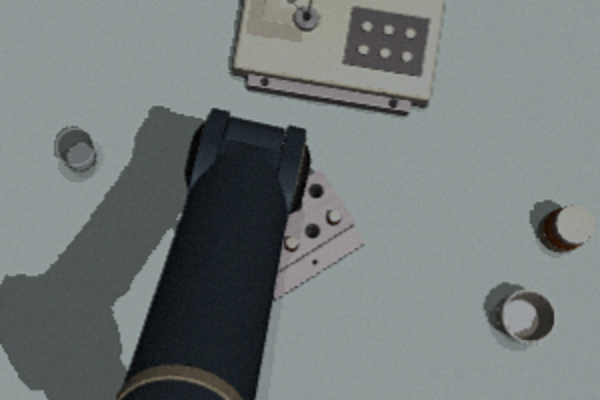

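```bash
cat >> h.py <<'E'
def clear(dxy,up=(.06,.22)):
    """back off the block along -tool x, lift, move aside"""
    P=np.array(env.get_tcp_pos()); yaw=np.radians(env.get_tool_rot()[2])
    P[:2]-=.012*np.array([np.cos(yaw),np.sin(yaw)]); env.movel(P,v=.1)
    P[2]=.1; env.movel(P,v=.2); P[:2]+=dxy; env.movel(P,v=.3)
E
cat > e.py <<'E'
from h import *
f=np.array(env.get_tcp_pos()); print('finger',f, env.get_tool_rot())
clear((0,.16))
print(env.get_t()); save(read_camera('top')[150:350,220:520],'t2.png')
m=wrap(locate()); a=wrap(locate(('top',))); b=wrap(locate(('scene',))); print(insamp(m))
c=V(m,[(0,0,0)])[0]; R=np.array([[np.cos(m[2]),np.sin(m[2])],[-np.sin(m[2]),np.cos(m[2])]]); print('finger in block',R@(f[:2]-m[:2]))
E
python3 e.py
```

```text
finger [0.5590171  0.01626809 0.01200097] [-8.99885975e+01  8.63319681e-03 -1.35007763e+02]
11.7417
kp [ 0.5496 -0.0492] -148.4 cost 94.7 | mask [ 0.5483 -0.0499] -147.0 0.258 6 2
kp [ 0.5478 -0.0517] -150.8 cost 2.5 | mask [ 0.5479 -0.0483] -147.5 0.058 3 1
kp [ 0.5489 -0.0465] -140.2 cost 1.4 | mask [ 0.5463 -0.0544] -146.5 0.121 2 1
(array([-162.9,   10.9]), np.float64(-137.9))
finger in block [-0.04501757 -0.04969213]
```

```bash
sed -i 's/^RHO,D,OFF=.*/RHO,D,OFF=.042,.045,.053/' h.py; cat > e2.py <<'E'
from h import *
p=np.array([.548,-.050,np.radians(-147)])
env.movel([*fing(p,.016),.1],v=.25,rotation=rot(p[2])); env.movel([*fing(p,.016),.012],v=.12)
q=arc(p,75)
f=np.array(env.get_tcp_pos()); print(f)
clear((-.0,.17)); print(env.get_t())
save(cv2.resize(read_camera('top')[150:350,220:520],(600,400)),'t3.png')
m=wrap(locate()); wrap(locate(('top',))); wrap(locate(('scene',))); print(insamp(m))
R=np.array([[np.cos(m[2]),np.sin(m[2])],[-np.sin(m[2]),np.cos(m[2])]]); print('finger in block',R@(f[:2]-m[:2]))
E
python3 e2.py
```

```text
arc done t 18.0 F 5.5 expected [ 0.5309 -0.0982] -72.0
[ 0.47125877 -0.06159366  0.01176555]
19.575
kp [ 0.5289 -0.0968] -81.4 cost 11.4 | mask [ 0.5271 -0.0984] -80.6 0.322 6 2
kp [ 0.5304 -0.0951] -79.5 cost 0.9 | mask [ 0.5272 -0.0956] -79.8 0.084 3 1
kp [ 0.5274 -0.099 ] -81.1 cost 1.7 | mask [ 0.5246 -0.1013] -79.3 0.118 3 1
(array([-176.2,  -40.3]), np.float64(-71.5))
finger in block [-0.04548578 -0.04907017]
```

View pics/t3.png

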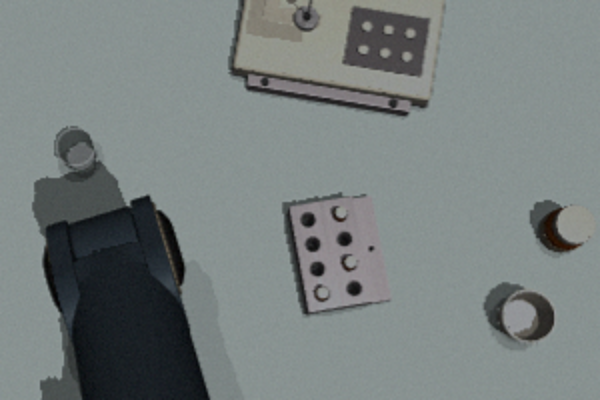

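```bash
cat > g.py <<'E'
from h import *
p=np.array([.527,-.097,np.radians(-80.2)]); rho,d,h=.057,.036,.004
def fg(p,g=0): return V(p,[(d,-.06-h-g,0)])[0][:2]
def adv(p,a):
    c=V(p,[(-rho,0,0)])[0][:2]; s=V((0,0,p[2]+a),[(-rho,0,0)])[0][:2]; return np.array([*(c-s),p[2]+a])
r=lambda p:[-90,0,np.degrees(p[2])-90]
P=np.array(env.get_tcp_pos()); 
env.goto([*fg(p,.016),.1],r(p)); print(env.get_t(),np.round(env.get_qpos()))
env.movel([*fg(p,.016),.012],v=.12); env.movel([*fg(p),.012],v=.04)
fm=0
for i in range(1,7):
    q=adv(p,np.radians(74*i/6)); env.movel([*fg(q),.012],v=.07,rotation=r(q)); fm=max(fm,np.linalg.norm(env.get_ft_force()))
f=np.array(env.get_tcp_pos()); print('F',fm,'exp',q,f,env.get_t())
y=q[2]+np.pi/2; P=f.copy(); P[:2]-=.012*np.array([np.cos(y),np.sin(y)]); env.movel(P,v=.1); P[2]=.1; env.movel(P,v=.2); P[:2]+=[-.0,-.1]; env.movel(P,v=.3)
print(env.get_t()); save(cv2.resize(read_camera('top')[150:350,220:520],(600,400)),'t4.png')
m=wrap(locate()); wrap(locate(('top',))); wrap(locate(('scene',))); print(insamp(m))
E
python3 g.py
```

```text
21.6667 [-13.  16.  31. 121. -12.  45. -55.]
F 1.3966935078604066 exp [ 0.57396466 -0.04698771 -0.10821041] [ 0.60206818 -0.11508923  0.01185424] 26.1
27.45
kp [ 0.527  -0.0964] -76.9 cost 3.2 | mask [ 0.5256 -0.0995] -80.8 0.27 6 2
kp [ 0.5269 -0.0963] -79.1 cost 0.6 | mask [ 0.5272 -0.0958] -80.7 0.081 3 1
kp [ 0.5404 -0.1013] -85.5 cost 25.3 | mask [ 0.5239 -0.1022] -79.9 0.132 3 1
(array([-177.6,  -41.6]), np.float64(-71.7))
```

View pics/t4.png

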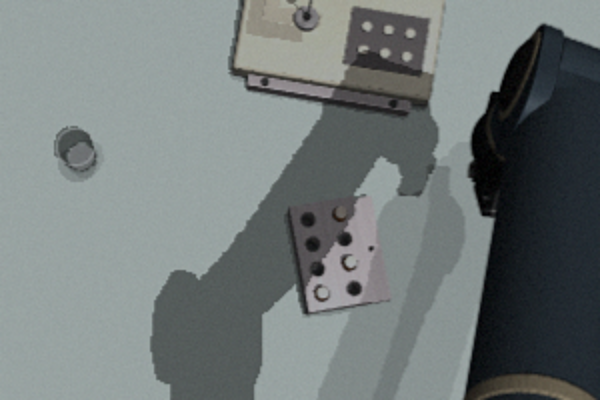

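```bash
cat > k.py <<'E'
from h import *
print(env.get_gripper_width(),env.get_tcp_pos(),env.get_tool_rot(),env.get_ft_force())
save(read_camera('wrist'),'w1.png'); print('tcp in wrist px',proj('wrist',[env.get_tcp_pos()]))
E
python3 k.py
```

```text
5.3310350820598526e-05 [ 0.60076606 -0.22702588  0.10000633] [-8.99994144e+01  8.81163416e-04 -9.62016888e+01] [-0.05637056 -0.15713029 -0.45009729]
tcp in wrist px [[317.05081765 275.00489664]]
```

View pics/w1.png

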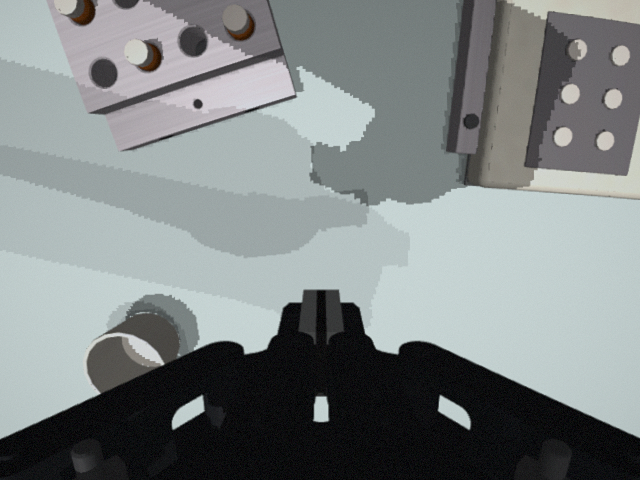

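```bash
cat > k.py <<'E'
from h import *
P=np.array(env.get_tcp_pos()); y=np.radians(env.get_tool_rot()[2]); x=np.array([np.cos(y),np.sin(y),0]); z=np.array([-np.sin(y),np.cos(y),0])
for tx in(-.011,-.005,0,.005):
    print(tx,[proj('wrist',[P+tx*x+[0,0,h]])[0].round(0).tolist() for h in(0,.01,.02,.03)])
print([ (proj('wrist',[P+s*z+[0,0,.01]])[0]).round(0).tolist() for s in(-.011,.011)])
E
python3 k.py
```

```text
-0.011 [[317.0, 253.0], [317.0, 259.0], [317.0, 266.0], [316.0, 274.0]]
-0.005 [[317.0, 265.0], [317.0, 272.0], [317.0, 280.0], [316.0, 288.0]]
0 [[317.0, 275.0], [317.0, 282.0], [317.0, 291.0], [316.0, 300.0]]
0.005 [[317.0, 285.0], [317.0, 293.0], [317.0, 301.0], [316.0, 311.0]]
[[293.0, 282.0], [341.0, 282.0]]
```

```bash
cat > k.py <<'E'
from h import *
P=np.array(env.get_tcp_pos()); P[2]=.015; env.movel(P,v=.2)
print(env.get_ft_force()); P[2]=-.03
try: print(env.movel(P,v=.03,force_limit=4))
except env.IKError as e: print('ik',e)
print(env.get_tcp_pos(),env.get_ft_force(),env.get_t())
E
python3 k.py
```

```text
[ 0.40329559 -0.48399048  0.51997874]
False
[ 0.60092955 -0.22710349 -0.0297832 ] [-0.57638456 -0.37263673 -0.0403213 ] 30.775
```

```bash
cat > k.py <<'E'
from h import *
P=np.array(env.get_tcp_pos()); P[2]=-.06
try: print(env.movel(P,v=.03,force_limit=4))
except env.IKError as e: print('ik',e)
P=np.array(env.get_tcp_pos()); print(P,env.get_ft_force(),env.get_t())
P[2]+=.004; env.movel(P,v=.1)
im=read_camera('wrist'); save(im,'w2.png'); read_camera('scene'); save(read_camera('scene')[120:320,150:450],'s2.png'); print(proj('scene',[P,P+[0,0,.04]]))
E
python3 k.py; python3 -c "
import cv2
a=cv2.imread('pics/s2.png');cv2.imwrite('pics/s2.png',cv2.resize(a,(780,520),interpolation=2))"
```

```text
True
[ 0.60100295 -0.22712732 -0.03766954] [-0.46626733  0.32962177  4.60148428] 31.2417
[[219.90579723 226.68035618]
 [217.89444973 212.01385938]]
```

View pics/s2.png

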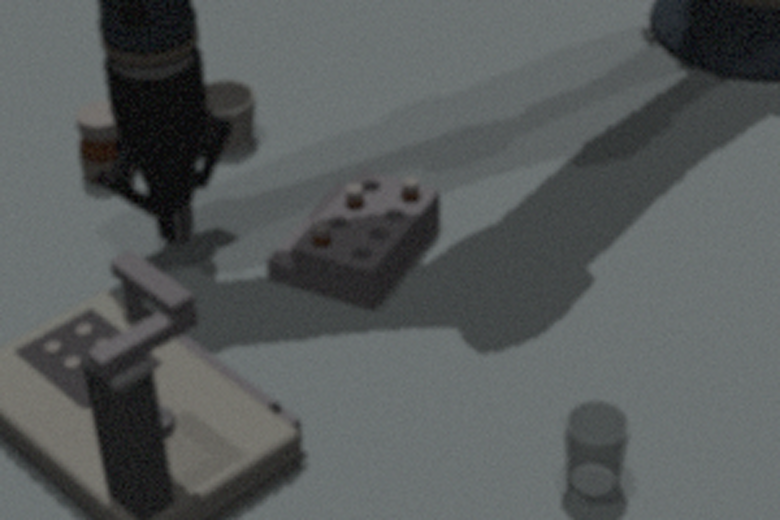

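```bash
sed -e 's/^p=.*/p=np.array([.527,-.097,np.radians(-80.2)]); rho,d,h=.060,.034,.011; Z=-.0255/' -e 's/,\.012\]/,Z]/g' -e 's/,\.1\],r(p)/,.06],r(p)/' -e 's/P\[2\]=\.1;/P[2]=.06;/' -e "s/74\*i/73*i/; s/t4.png/t5.png/" -e 's/^P=np.array(env.get_tcp_pos());.*/P=np.array(env.get_tcp_pos()); P[2]=.06; env.movel(P,v=.25)/' g.py > g2.py; cat g2.py; python3 g2.py
```

```text
from h import *
p=np.array([.527,-.097,np.radians(-80.2)]); rho,d,h=.060,.034,.011; Z=-.0255
def fg(p,g=0): return V(p,[(d,-.06-h-g,0)])[0][:2]
def adv(p,a):
    c=V(p,[(-rho,0,0)])[0][:2]; s=V((0,0,p[2]+a),[(-rho,0,0)])[0][:2]; return np.array([*(c-s),p[2]+a])
r=lambda p:[-90,0,np.degrees(p[2])-90]
P=np.array(env.get_tcp_pos()); P[2]=.06; env.movel(P,v=.25)
env.goto([*fg(p,.016),.06],r(p)); print(env.get_t(),np.round(env.get_qpos()))
env.movel([*fg(p,.016),Z],v=.12); env.movel([*fg(p),Z],v=.04)
fm=0
for i in range(1,7):
    q=adv(p,np.radians(73*i/6)); env.movel([*fg(q),Z],v=.07,rotation=r(q)); fm=max(fm,np.linalg.norm(env.get_ft_force()))
f=np.array(env.get_tcp_pos()); print('F',fm,'exp',q,f,env.get_t())
y=q[2]+np.pi/2; P=f.copy(); P[:2]-=.012*np.array([np.cos(y),np.sin(y)]); env.movel(P,v=.1); P[2]=.06; env.movel(P,v=.2); P[:2]+=[-.0,-.1]; env.movel(P,v=.3)
print(env.get_t()); save(cv2.resize(read_camera('top')[150:350,220:520],(600,400)),'t5.png')
m=wrap(locate()); wrap(locate(('top',))); wrap(locate(('scene',))); print(insamp(m))
33.275 [ -9.  19.  26. 124. -13.  40. -54.]
F 4.333975075318562 exp [ 0.57631431 -0.04539552 -0.12566371] [ 0.60174998 -0.11981122 -0.02530715] 37.7333
39.0583
kp [ 0.5789 -0.0442] -5.6 cost 10.5 | mask [ 0.5768 -0.0467] -4.1 0.244 5 2
kp [ 0.5773 -0.0485] -3.8 cost 4.4 | mask [ 0.5773 -0.045 ] -4.7 0.065 3 1
kp [ 0.5785 -0.0499] -3.2 cost 3.7 | mask [ 0.5785 -0.0499] -3.2 None 3 0
(array([-135.4,   18.6]), np.float64(5.0))
```

```bash
cat > n.py <<'E'
from h import *
def W(x,y,z): return [*V((*F0,FY),[(x/1000,y/1000,0)])[0][:2],z]
R=rot(FY); Z=-.030
env.ungrasp(); print(env.get_t(),env.get_gripper_width())
env.goto(W(-218,18.6,.06),R); print(env.get_t(),np.round(env.get_qpos()))
print(env.movel(W(-218,18.6,Z),v=.12,force_limit=6),env.get_tcp_pos())
env.movel(W(-194,18,Z),v=.08)
env.movel(W(-118,13,Z),v=.06); print('pushed',env.get_ft_force(),env.get_t())
hit=env.movel(W(-95,13,Z),v=.02,force_limit=14)
P=np.array(env.get_tcp_pos()); print(hit,insamp([*P[:2],0])[0],env.get_ft_force(),env.get_moment(),env.get_t())
E
python3 n.py
```

```text
40.8917 0.08554666309489259
41.8333 [ 16.  22. -21. 118.  12.  42.  69.]
False [ 0.49584865 -0.03371888 -0.02959074]
pushed [-10.43655634   1.75398379   5.70704179] 44.6
True [-108.8   12.6] [0.14059251 0.07888302 0.04886624] [ 0.00081736 -0.00590965 -0.04391556] 45.5
```

```bash
cat > n2.py <<'E'
from h import *
def W(x,y,z): return [*V((*F0,FY),[(x/1000,y/1000,0)])[0][:2],z]
Z=-.030
for _ in range(2):
    hit=env.movel(W(-98,12.6,Z),v=.015,force_limit=16)
    P=np.array(env.get_tcp_pos()); print(hit,insamp([*P[:2],0])[0],env.get_ft_force().round(1),env.get_t())
m=wrap(locate()); print(insamp(m)); m=wrap(locate(('scene',))); print(insamp(m))
E
python3 n2.py
```

```text
True [-109.7   12.4] [ 0.1 -0.2  0.8] 45.9917
True [-110.9   12.1] [-0.7 -0.6 -0. ] 46.5417
kp [ 0.6631 -0.0704] -6.4 cost 9.5 | mask [ 0.6617 -0.0637] -14.1 13.178 4 2
(array([-48.8,  15.3]), np.float64(-5.0))
kp [ 0.6634 -0.071 ] -6.4 cost 2.0 | mask [ 0.6519 -0.0696] -11.1 0.213 3 1
(array([-57.5,   7.9]), np.float64(-2.0))
```

```bash
cat > o.py <<'E'
from h import *
def W(x,y,z): return [*V((*F0,FY),[(x/1000,y/1000,0)])[0][:2],z]
env.movel(W(-135,12,-.03),v=.12); env.movel(W(-135,12,.10),v=.25); env.movel(W(-190,120,.16),v=.3)
print(env.get_t())
im=read_camera('top'); m=wrap(locate()); print(insamp(m)); m=wrap(locate(('top',))); print(insamp(m))
save(cv2.resize(im[170:265,320:445],(750,570),interpolation=cv2.INTER_CUBIC),'t6.png')
b=V((.663,-.071,FY),BLK); C=cam('top')
E
python3 o.py
```

```text
48.9083
kp [ 0.6632 -0.0683] -6.7 cost 5.3 | mask [ 0.6602 -0.069 ] -9.4 0.542 5 2
(array([-49.4,   9.8]), np.float64(-0.3))
kp [ 0.6613 -0.0692] -6.8 cost 9.0 | mask [ 0.6614 -0.0669] -9.6 0.178 3 1
(array([-48.6,  12.1]), np.float64(-0.5))
```

View pics/t6.png

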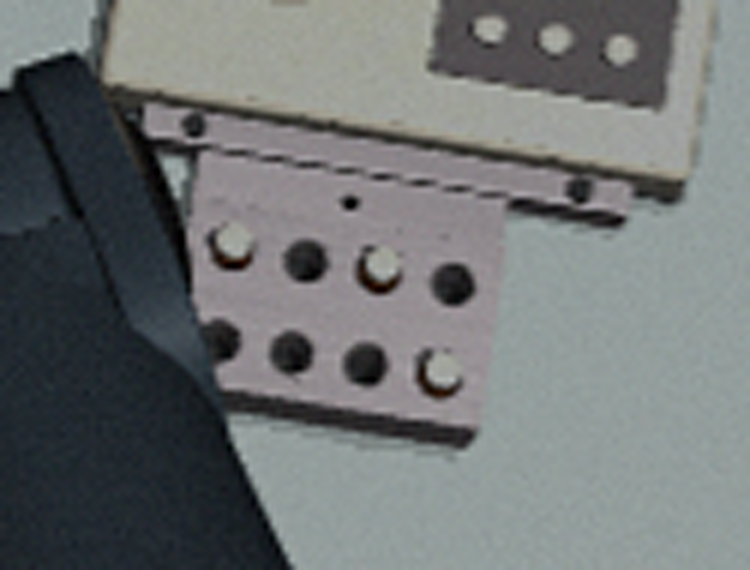

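```bash
cat > o2.py <<'E'
from h import *
def W(x,y,z): return [*V((*F0,FY),[(x/1000,y/1000,0)])[0][:2],z]
env.goto(W(-110,-120,.12),[-90,0,np.degrees(FY)-90]); print(env.get_t(),env.get_tcp_pos())
C=cam('wrist'); im=read_camera('wrist'); save(im,'w3.png')
for y in(95,60,0,-60,-95): print(y,proj(0,[W(0,y,.022),W(0,y,.0)],C).round(0).tolist())
for q in('step_left','step_right','block'):
    for r in tip_of(q,'wrist')[:1]:
        w=back('wrist',r['location'],KP[q][2],C)[0]; print(q,round(r['confidence'],2),np.round(r['location']),insamp([*w[:2],0])[0])
E
python3 o2.py
```

```text
50.7083 [ 0.58029056 -0.18583185  0.12005604]
95 [[494.0, -101.0], [481.0, -84.0]]
60 [[491.0, -43.0], [479.0, -30.0]]
0 [[485.0, 55.0], [473.0, 61.0]]
-60 [[478.0, 147.0], [467.0, 147.0]]
-95 [[473.0, 198.0], [463.0, 194.0]]
step_right 0.87 [475. 135.] [  1.8 -51.3]
block 0.58 [412.  43.] [-44.7  11. ]
```

View pics/w3.png

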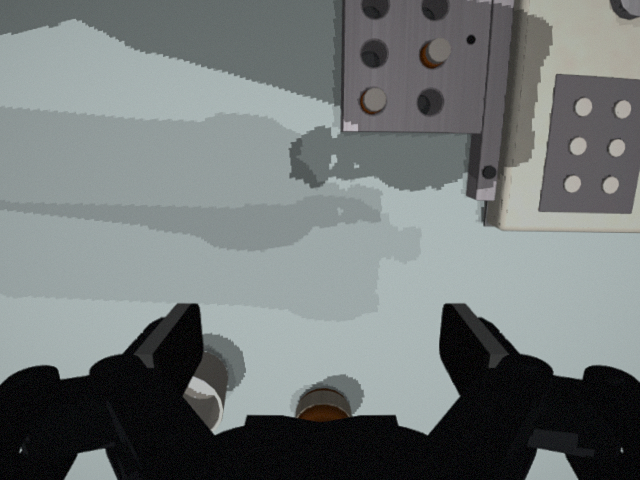

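```bash
cat > o3.py <<'E'
from h import *
def W(x,y,z): return [*V((*F0,FY),[(x/1000,y/1000,0)])[0][:2],z]
env.movel(W(-95,-62,.12),v=.2); print(env.get_t())
C=cam('wrist'); im=read_camera('wrist')
u=proj(0,[W(0,95,.02),W(0,-70,.02)],C); print(u)
M=cv2.getRotationMatrix2D((float(u[:,0].mean()),float(u[:,1].mean())),float(np.degrees(np.arctan2(u[1,1]-u[0,1],u[1,0]-u[0,0]))),1)
r=cv2.warpAffine(im,M,(640,480),flags=cv2.INTER_CUBIC); c=u.mean(0).astype(int)
save(cv2.resize(r[max(0,c[1]-40):c[1]+40,max(0,c[0]-140):c[0]+140],None,fx=2.8,fy=5,interpolation=cv2.INTER_CUBIC),'w4.png')
E
python3 o3.py
```

```text
51.3583
[[465.65080366  -5.80896421]
 [448.06712829 241.55888001]]
```

View pics/w4.png

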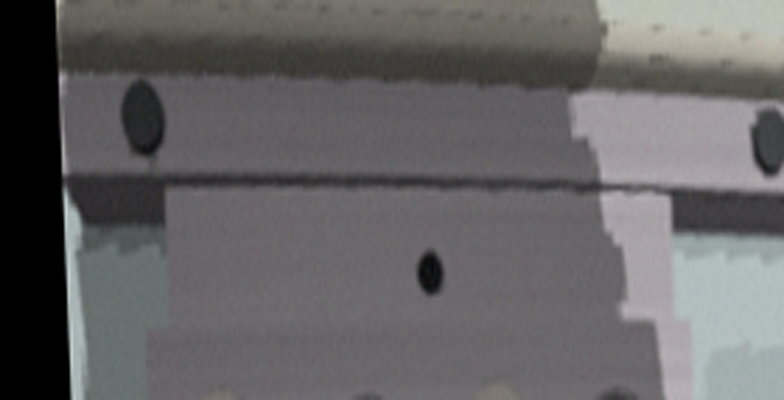

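```bash
cat > s.py <<'E'
from h import *
def W(x,y,z): return [*V((*F0,FY),[(x/1000,y/1000,0)])[0][:2],z]
Y=11
env.goto(W(-135,Y,.06),rot(FY)); env.movel(W(-135,Y,-.03),v=.15); print(env.get_t())
for a in(-2,2,0):
    r=rot(FY+np.radians(a)); env.movel(W(-118,Y,-.03),v=.06,rotation=r)
    print(a,env.movel(W(-97,Y,-.03),v=.02,rotation=r,force_limit=15),insamp([*env.get_tcp_pos()[:2],0])[0],round(env.get_t(),1))
env.movel(W(-140,Y,-.03),v=.12); env.movel(W(-140,Y,.09),v=.25); env.movel(W(-190,-120,.12),v=.3); print(env.get_t())
m=wrap(locate()); print(insamp(m)); m=wrap(locate(('top',))); print(insamp(m))
save(cv2.resize(read_camera('top')[150:350,220:520],(780,520),interpolation=cv2.INTER_CUBIC),'t7.png')
E
python3 s.py
```

```text
53.2917
-2 True [-108.6   11.6] 54.5
2 True [-109.6   10.4] 55.5
0 True [-108.    10.4] 56.5
58.175
kp [ 0.6605 -0.0677] -8.8 cost 3.9 | mask [ 0.6609 -0.0674] -10.4 0.382 6 2
(array([-49. ,  11.5]), np.float64(-1.3))
kp [ 0.6628 -0.0707] -9.3 cost 1.9 | mask [ 0.6623 -0.0663] -10.2 0.078 3 1
(array([-47.8,  12.8]), np.float64(-1.1))
```

View pics/t7.png

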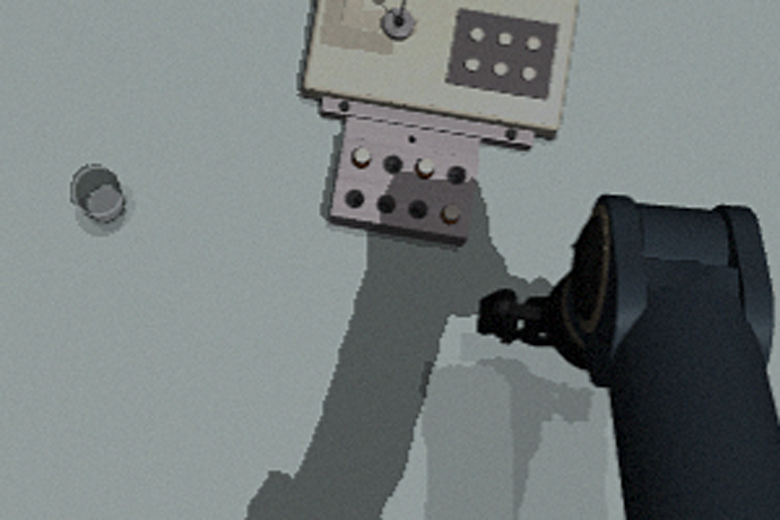

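```bash
python3 -c "
from h import *
read_camera('scene')
for q in('beaker','jar','cup'):
    for r in tip_of(q,'scene')[:1]: print(q,r['confidence'],back('scene',r['location'],0)[0].round(3))
job.hand_in(); print(env.get_t())"
```

```text
beaker 0.94 [0.639 0.201 0.   ]
jar 0.93 [ 0.559 -0.343  0.   ]
cup 0.84 [ 0.442 -0.306  0.   ]
the job is handed in; nothing more can be done
the job is handed in; nothing more can be done
```

The block now stands with its stepped face flush against the fence, and I handed the job in at about 58 s. I turned it left by about 186° with three arc pushes. I then pushed it up to the fence with the open fingers and pressed each side with a 15 N limit.

**Last checks**
- **Position:** The block's centre is 48 to 49 mm in front of the fence face (48 is flush). It is about 12 mm left of the fence's middle, so its ends are at roughly −48 and +72 mm, inside the fence's ±95 mm.
- **Angle:** The last camera fits gave −1.1 to −1.3°, while the fits before the final presses gave −0.3 to −0.5°. I put this down to measuring noise, because all three presses hit a firm stop. A close-up before those presses showed a thin seam, slightly wider at the left end (at most about 0.5 mm by eye). I did not repeat the close-up afterwards.
- **Vials and bystanders:** All three vials show in the same wells in the final picture. The beaker and jar read within 8 mm of their first positions. The cup reads 10 to 20 mm from its first readings, which I took as noise, since the arm never came down near it.

**What did not match or go to plan**
- **Start angle:** The block began about 174° from facing the fence, not the 43 to 109° stated. I went by the pictures.
- **Fingertip height:** The real fingertips are about 37 mm above the reported TCP, which I found by touching the bench.
- **Pushes on a vial:** Because of that error, the first two arc pushes ran too high. They very probably drove the block through a vial's protruding top (3.8 to 5.5 N measured) instead of the block's side.
- **Missed stroke:** The next stroke passed over the ledge and moved nothing. I corrected the height for everything after it.

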